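# Change over the tilt-out bins on the desk

### The job

Of the three little tilt-out bins on the desk one narrow bin was left tipped forward: push it back until it clicks fully home. Tip the wide bin forward all the way to its stop and leave it open, ready to be filled. The other narrow bin stays shut.

Things in the scene. Friction and masses are not known exactly. Their poses are not given: they have to be found in the camera images.
- stand: Dark board 125x352x8 mm, fixed; origin under its centre; x away from the robot side, y left. On it, fixed, 3 dark wood casings side by side in any order, 116 mm between centres: 2 narrow (70 mm wide), 1 wide (112 mm); 90 deep, tops 126 mm above the desk. Each holds a brown bin whose front panel, 8 mm thick, as wide as its casing, covers the side facing the robot up to 124 mm above the desk.
- bin_used (a joint): Tilt of the narrow bin that starts tipped forward (0.45 to 0.70), rad: 0 shut, 0.72 forward stop. Level pivot inside the panel's foot, 22 mm above the desk. It stays where left (about 1 N on its tab moves it) except at a ball catch from 0.02 to 0.17 rad: closing takes about 3 N on the tab; from below about 0.08 rad it snaps home (0 to 0.02) with a click.
- bin_wide (a joint): Tilt of the wide bin (112 mm wide, else built like the narrow ones), rad: 0 shut, 0.72 forward stop. Starts shut. Pulling it off its catch takes about 3 N on the tab, after that about 1 N; it stays where it is left.
- bin_spare (a joint): Tilt of the other narrow bin, rad: 0 shut. Same size and build as the first narrow bin; starts shut and has to stay so.
- used_tab (a point): Point on the brass finger tab of the narrow bin that starts open. The tab (24 mm wide along the pivot, 8 mm thick) stands 42 mm up from the middle of the panel's upper edge, in its plane. Point: 14 mm below the tab's end, mid-thickness. It moves on an arc of 130 mm radius: the pivot lies at -130 mm on its z. Axes: y along the pivot, z up along panel and tab, x square to the panel, into the bin.
- wide_tab (a point): The same point of the wide bin's finger tab, same size and axes (y along the pivot; pivot at -130 mm on z). Shut: 152 mm above the desk, z vertical, x level and away from the robot side; the tab's end is 166 mm above the desk. Tipping forward carries it towards the robot and down.

How it is judged (in metres and radians):
At the end, for the whole second after the job is handed in: The narrow bin that was left open is clicked home (under 0.05 rad), the wide bin is tipped forward to its stop at 0.72 rad (over 0.57 rad), and the other narrow bin is shut (under 0.05 rad) (value of joint each of bin_used, bin_spare below 0.05 rad and value of joint bin_wide above 0.57 rad); the robot touches nothing.
It fails at once if the other narrow bin was tipped open (value of joint bin_spare above 0.2 rad).
It also fails if it takes over 48 s, if anything falls off the work surface, if the arm or the gripper's body presses on something with over 40 N, if the wrist force passes 120 N, or if a joint passes its speed limit or range.

### The arm

A 6-joint arm with a two-finger parallel gripper is mounted at the origin on a cart in front of the work surface, level with it; the furniture and walls round the work are solid. World frame = base frame: x ahead of the robot, y to its left, z up, the work surface at z = 0. Lengths are in mm, angles in degrees, forces in N, time in s.
With the tool pointing down it reaches from about 300 to 850 mm from the base axis. Payload 4.2 kg.
Tool frame: the origin (TCP) lies at the very end of the fingers, on their centre line; the grasp point (between the pads) lies 19 mm behind it; z points along the fingers, y is the line along which they close (so a half turn about z gives the same grasp; the last joint's range is limited). The gripper opens to 91 mm and grips with 3 to 60 N. Pads are 32 mm wide; open, the fingers measure 118 mm over their backs; the gripper's body (76 mm by 178 mm) begins 60 mm behind the grasp point.
Start: joints at [-72.307, 18.312, 89.639, -0, 72.044, -1.146], TCP at [185.675, -544.213, 213.976] pointing down, gripper open.
Joint ranges: [-177.97, 177.97], [-48.28, 115.42], [12.27, 149.76], [-77.06, 257.06], [2.81, 150.46], [-146.56, 146.56]. Speed limits (degrees/s): [147.25, 147.25, 180, 180, 180, 180].

### API

Orientations are given as [roll, pitch, yaw] about the fixed x, y, z axes, in that order (R = Rz(yaw) Ry(pitch) Rx(roll)).
In Python, from workcell import env, eyes gives the robot as it stands.
- The arm moves only by the tool send_rows, never from a script. Its argument "targets" is text: rows parted by semicolons, each of 7 numbers parted by spaces: the shift along the tool's x, y, z in m, then the turn, a rotation vector about the tool's x, y, z in degrees, then the opening in per cent of the stroke, from 0 (shut) to 100 (fully open). A call has 1 to 12 rows; each row is the pose to reach, as a shift and turn from the pose commanded when the call began, along the tool's axes at that moment; what a row does not reach only later rows make up. A row lasts 1/12 s, in which the tool goes at most 41.7 mm and 7.16 degrees, less where a joint would pass 70% of its speed; a pose out of reach is approached as far as the arm can. A call with a gripper value outside its range is refused whole. The fingers move at their own pace and stop on an object; "grip_force" is the grip in N (left out, the last holds). Time passes only in rows, so rows that repeat a pose let the fingers close. It gives the time, the measured TCP pose, the force, the opening and the grip force at its end, in the units of the state.
- env.state(): the state, without advancing time (a new reading comes with each control period).
- eyes.grab_frame(name): name is "scene" or "side" or "wrist"; returns a dict with "image" (400x640x3 uint8, blue, green, red), "fovy" (degrees; the focal length in pixels is half the picture's height over the tangent of half this angle, whatever the lens; pixels are square), "cx", "cy" (the principal point, pixels), "eye" and "attitude" of the camera in the world. Camera axes: x right, y up, looking along -z (the intrinsics and any distortion apply to the point x, -y, -z); pixel columns grow to the right and rows downward; lengths in mm; the calibration is good to about 2 mm. A picture is of the moment at which its call begins. There is no depth.
- env.job_done(): hands the job in; it is judged then, once.
The state is a dict: "time_s": time; "qpos": joint angles; "qvel": joint speeds; "effort": joint torques, N m; "ee_pos": TCP position; "ee_rot": TCP orientation; "force": force on the tool from outside, world axes, zero at the start; "torque": the same for the moment, N m; "gripper_width": finger opening in mm; "gripper_force": force on a finger pad.
Only numpy, scipy, OpenCV 4.12 (cv2) and the standard library are available. Lean on these libraries where they do the work, as an engineer would, in place of code of your own. Each camera call takes 0.05 s, during which the arm holds its last target. There are 200 camera calls.

## Working session

There is one attempt and no reset: what is moved stays moved. The work goes in short steps, Python scripts to look and compute and a tool call to move; the robot and the scene stay as the last step left them, time stands still between calls to the robot, and variables do not carry over. Pictures are saved under pics/ and viewed, at most 10 in all, crops included, and the job is handed in when it is done.

Besides the shell and the picture viewer there is one more tool, called after "Call:" as name(argument=value, ...) on one line, values as JSON. send_rows: Moves the arm, as the interface text tells. Its arguments: {"type":"object","properties":{"targets":{"type":"string"},"grip_force":{"type":"number"}},"required":["targets"]}

```bash
mkdir -p pics
python3 - <<'E'
from workcell import env, eyes
import cv2,json
for n in("scene","side"):
    f=eyes.grab_frame(n); cv2.imwrite(f"pics/{n}0.png",f["image"])
    print(n,{k:v for k,v in f.items() if k!="image"})
print(env.state())
E
```

```text
scene {'fovy': 56.40734605133507, 'cx': 315.88594894548004, 'cy': 195.62265893055576, 'eye': array([1186.56991096,  205.96553242,  701.1303081 ]), 'attitude': array([ 46.3395521 ,  -0.13831118, 107.45176964])}
side {'fovy': 50.875290503340025, 'cx': 319.43794564886144, 'cy': 206.3804023954991, 'eye': array([ 781.56794189, -631.36207969,  594.71653755]), 'attitude': array([55.38913119,  1.28748175, 16.97334433])}
{'time_s': 0.1, 'qpos': array([-7.23060670e+01,  1.83484892e+01,  8.96984457e+01, -1.27212567e-03,
        7.20438884e+01, -1.14431368e+00]), 'qvel': array([ 0.05430629, -0.12513681, -0.07755067, -0.05598419,  0.11100043,
        0.03110562]), 'effort': array([-4.63001652e-04, -4.13333380e+01, -2.32509470e+01,  7.26951356e-02,
        4.21070913e-02, -3.59753017e-05]), 'ee_pos': array([ 185.54066893, -543.77430144,  213.20580374]), 'ee_rot': array([-1.79909171e+02, -6.04506627e-04,  1.88386394e+01]), 'force': array([0.10188964, 0.2805081 , 0.06798777]), 'torque': array([-0.01083898,  0.05186922,  0.01321454]), 'gripper_force': 0.0, 'gripper_width': 90.91804275471628}
```

View pics/scene0.png

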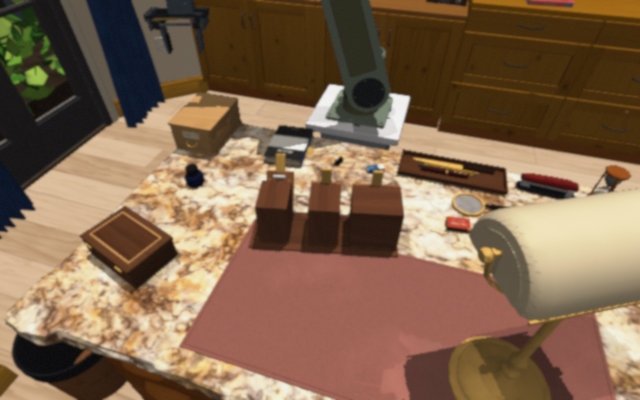

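View pics/side0.png

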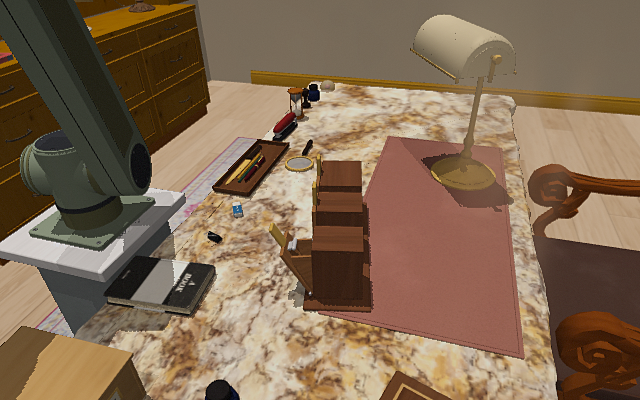

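The nearest casing (robot's right, -y; scene about (275,205)) is the open narrow bin. The middle one (323,205) is the shut narrow spare, and the wide one is on the robot's left (375,210). Next I'll crop both views to read tabs and corners.

Run:
```python
import cv2,numpy as np
a=cv2.imread("pics/scene0.png")[140:260,245:415]; b=cv2.imread("pics/side0.png")[145:320,255:385]
cv2.imwrite("pics/c1.png",cv2.resize(a,(680,480),interpolation=cv2.INTER_CUBIC))
cv2.imwrite("pics/c2.png",cv2.resize(b,(442,595),interpolation=cv2.INTER_CUBIC))
```

```text
(no output)
```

View pics/c1.png

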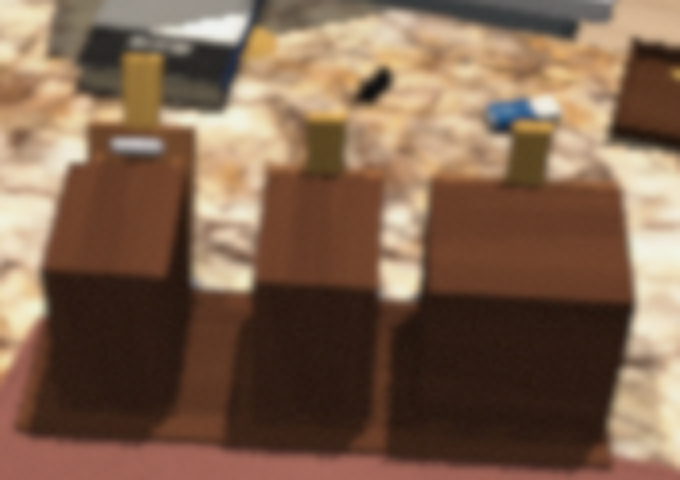

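View pics/c2.png

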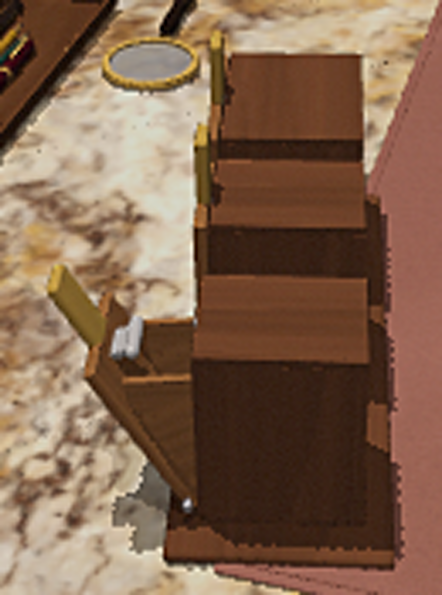

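The crops show all three tabs and the casing tops. I'll triangulate from the two views.

```bash
cat > h.py <<'E'
import numpy as np
from scipy.spatial.transform import Rotation as R
def ray(f,u,v):
    F=200/np.tan(np.radians(f["fovy"]/2))
    M=R.from_euler("xyz",f["attitude"],degrees=True).as_matrix()
    d=M@np.array([(u-f["cx"])/F,-(v-f["cy"])/F,-1]); return np.array(f["eye"]),d/np.linalg.norm(d)
def tri(rs):
    A=sum(np.eye(3)-np.outer(d,d) for _,d in rs); b=sum((np.eye(3)-np.outer(d,d))@e for e,d in rs)
    p=np.linalg.solve(A,b); return p,[round(float(np.linalg.norm((np.eye(3)-np.outer(d,d))@(p-e))),1) for e,d in rs]
E
python3 - <<'E'
from h import *
sc=dict(fovy=56.40734605,cx=315.886,cy=195.6227,eye=[1186.5699,205.9655,701.1303],attitude=[46.33955,-.13831,107.45177])
si=dict(fovy=50.8752905,cx=319.43795,cy=206.3804,eye=[781.56794,-631.36208,594.71654],attitude=[55.38913,1.28748,16.97334])
P=dict(wtab=((533,124),(216,34)),stab=((328,117),(202,126)),utab=((143,56),(57,268)),
 wRpp=((632,305),(361,56)),uRpm=((46,272),(369,362)),uRpp=((167,278),(367,280)),sRpm=((252,287),(365,228)),stand_pm=((18,432),(393,568)),uRmm=((68,165),(192,358)))
for k,(a,b) in P.items():
    p,e=tri([ray(sc,245+a[0]/4,140+a[1]/4),ray(si,255+b[0]/3.4,145+b[1]/3.4)]); print(k,p.round(1),e)
E
```

```text
wtab [531.9 148.  165.7] [0.6, 0.6]
stab [558.3  36.8 165.2] [1.7, 1.7]
utab [519.  -91.6 149.1] [1.0, 1.0]
wRpp [612.  221.1 122.6] [0.3, 0.3]
uRpm [682.8 -86.8 120.5] [0.6, 0.6]
uRpp [667.9 -22.  121.4] [0.5, 0.5]
sRpm [658.   24.  121.1] [1.1, 1.1]
stand_pm [ 7.051e+02 -1.093e+02 -5.000e-01] [0.8, 0.8]
uRmm [ 597.4 -110.   121.4] [0.7, 0.7]
```

Everything is consistent. Stand yaw is about 13°. Shut tab positions are wide (532,148), spare (558,36) and used (584,-77), and the used bin is at about 0.49 rad. I'll move in front of the used tab with the fingers closed.

Call:
send_rows(targets="0.015 -0.011 0 0 0 0.3 0; 0.05 -0.038 0 0 0 1 0; 0.085 -0.065 0 0 0 1.5 0; 0.12 -0.091 0 0 0 2 0; 0.15 -0.114 0 0 0 2.5 0; 0.18 -0.137 0 0 0 3 0; 0.21 -0.16 0 0 0 3.5 0; 0.24 -0.183 0 0 0 4 0; 0.27 -0.205 0 0 0 4.5 0; 0.3 -0.228 0 0 0 5 0; 0.32 -0.244 0 0 0 5.4 0; 0.33 -0.251 0 0 0 5.84 0")

```text
time_s: 1.1
ee_pos: [418.0, -197.2, 213.7]
ee_rot: [-179.9, -0.0, 13.2]
force: [0.1, -0.8, -0.8]
gripper_width: 14.2
gripper_force: 0.0
```

Call:
send_rows(targets="0.02 -0.018 0 0 0 0 0; 0.045 -0.042 0 0 0 0 0; 0.07 -0.066 0 0 0 0 0; 0.083 -0.078 0 0 0 0 0; 0.088 -0.082 0.005 0 0 0 0; 0.088 -0.082 0.02 0 0 0 0; 0.088 -0.082 0.04 0 0 0 0; 0.088 -0.082 0.06 0 0 0 0; 0.088 -0.082 0.07 0 0 0 0; 0.088 -0.082 0.076 0 0 0 0; 0.088 -0.082 0.076 0 0 0 0; 0.088 -0.082 0.076 0 0 0 0")

```text
time_s: 2.1
ee_pos: [484.5, -100.8, 138.3]
ee_rot: [180.0, -0.0, 13.0]
force: [0.1, -0.4, 0.3]
gripper_width: 0.2
gripper_force: 0.0
```

Run:
```python
from workcell import env, eyes
import cv2
f=eyes.grab_frame("side"); cv2.imwrite("pics/side1.png",cv2.resize(f["image"][60:330,200:400],(592,600-1)))
print(env.state()["ee_pos"])
```

```text
[ 484.81860568 -100.85372686  138.73013004]
```

View pics/side1.png

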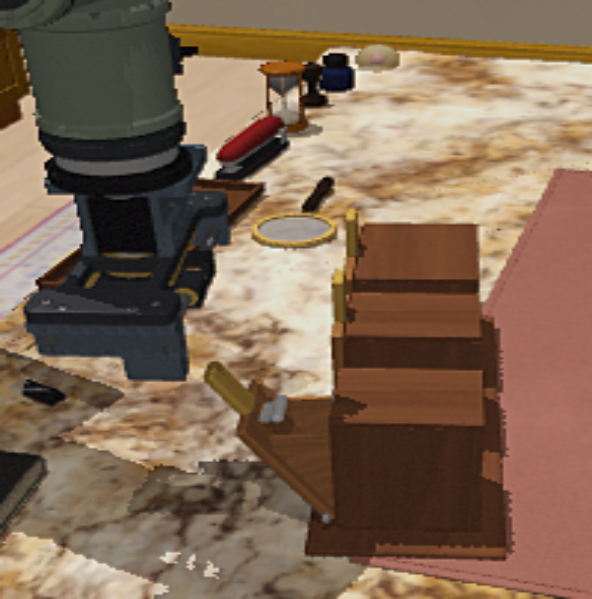

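The closed fingertips sit at about (155,378), just in front of the open tab's end at (210,368), and lined up with it. Now I'll push.

Call:
send_rows(targets="0.005 0 0 0 0 0 0; 0.012 0 0 0 0 0 0; 0.02 0 0 0 0 0 0; 0.028 0 0 0 0 0 0; 0.036 0 0 0 0 0 0; 0.043 0 0 0 0 0 0; 0.05 0 0 0 0 0 0; 0.056 0 0 0 0 0 0; 0.061 0 0 0 0 0 0; 0.066 0 0 0 0 0 0; 0.071 0 0 0 0 0 0; 0.071 0 0 0 0 0 0")

```text
time_s: 3.15
ee_pos: [555.0, -84.2, 137.9]
ee_rot: [180.0, -0.1, 13.0]
force: [1.0, -0.2, -0.3]
gripper_width: 0.5
gripper_force: 0.0
```

Call:
send_rows(targets="0.002 0 0 0 0 0 0; 0.004 0 0 0 0 0 0; 0.006 0 0 0 0 0 0; 0.008 0 0 0 0 0 0; 0.01 0 0 0 0 0 0; 0.011 0 0 0 0 0 0; 0.012 0 0 0 0 0 0; 0.012 0 0 0 0 0 0")

```text
time_s: 3.82
ee_pos: [561.5, -82.5, 138.0]
ee_rot: [-180.0, 0.5, 13.0]
force: [-10.2, -2.4, 6.4]
gripper_width: 0.5
gripper_force: 5.2
```

Call:
send_rows(targets="-0.01 0 0 0 0 0 0; -0.03 0 0 0 0 0 0; -0.03 0 -0.02 0 0 0 0; -0.03 0 -0.05 0 0 0 0; -0.03 0 -0.075 0 0 0 0; -0.03 -0.01 -0.08 0 0 0 0; -0.02 -0.04 -0.08 0 0 0 0; 0 -0.07 -0.08 0 0 0 0; 0.02 -0.1 -0.08 0 0 0 0; 0.04 -0.13 -0.08 0 0 0 0; 0.053 -0.155 -0.08 0 0 0 0; 0.053 -0.17 -0.08 0 0 0 0")

```text
time_s: 4.82
ee_pos: [579.8, 99.6, 216.8]
ee_rot: [-179.9, -0.1, 13.1]
force: [-0.4, -0.0, 0.8]
gripper_width: 0.3
gripper_force: 0.0
```

Call:
send_rows(targets="0 -0.02 0 0 0 0 0; 0 -0.045 0 0 0 0 0; 0 -0.058 0 0 0 0 0; 0 -0.061 0 0 0 0 0; 0 -0.061 0.01 0 0 0 0; 0 -0.061 0.03 0 0 0 0; 0 -0.061 0.05 0 0 0 0; 0 -0.061 0.065 0 0 0 0; 0 -0.061 0.073 0 0 0 0; 0 -0.061 0.074 0 0 0 0; 0 -0.061 0.074 0 0 0 0")

```text
time_s: 5.73
ee_pos: [564.9, 154.4, 143.5]
ee_rot: [180.0, 0.0, 12.9]
force: [-0.7, -0.0, -0.0]
gripper_width: 0.6
gripper_force: 0.0
```

Run:
```python
from workcell import env, eyes
import cv2
f=eyes.grab_frame("side"); g=eyes.grab_frame("scene")
a=cv2.resize(f["image"][60:330,200:400],(444,599)); b=cv2.resize(g["image"][100:260,240:430],(356,300))
a=cv2.copyMakeBorder(a,0,0,0,356,cv2.BORDER_CONSTANT); a[:300,444:]=b
cv2.imwrite("pics/m2.png",a)
s=env.state();print(s["ee_pos"],s["force"])
```

```text
[565.63683517 154.97444105 144.80829177] [-0.15435675 -0.29964933  1.15565791]
```

View pics/m2.png

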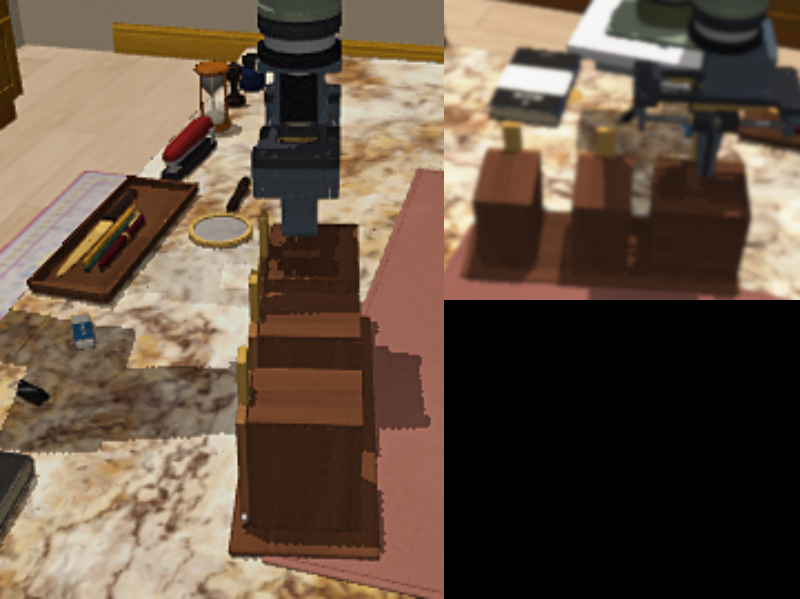

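The used bin is home: its tab at (243,375) is upright and flush. The fingertips at (300,235) are behind the wide tab at (265,235). Next I'll pull along the arc.

Call:
send_rows(targets="-0.006 0 0 0 0 0 0; -0.013 0 0 0 0 0 0; -0.019 0 0 0 0 0 0; -0.024 0 0 0 0 0 0; -0.03 0 0.001 0 0 0 0; -0.036 0 0.002 0 0 0 0; -0.042 0 0.003 0 0 0 0; -0.048 0 0.004 0 0 0 0; -0.054 0 0.006 0 0 0 0; -0.06 0 0.008 0 0 0 0; -0.06 0 0.008 0 0 0 0")

```text
time_s: 6.75
ee_pos: [504.1, 141.3, 135.2]
ee_rot: [180.0, 0.2, 13.0]
force: [-1.0, 0.1, 0.2]
gripper_width: 0.1
gripper_force: 0.0
```

Call:
send_rows(targets="-0.006 0 0.003 0 0 0 0; -0.011 0 0.005 0 0 0 0; -0.017 0 0.008 0 0 0 0; -0.022 0 0.011 0 0 0 0; -0.026 0 0.014 0 0 0 0; -0.03 0 0.017 0 0 0 0; -0.034 0 0.02 0 0 0 0; -0.037 0 0.02 0 0 0 0; -0.04 0 0.02 0 0 0 0; -0.04 0 0.02 0 0 0 0")

```text
time_s: 7.58
ee_pos: [470.1, 133.4, 117.0]
ee_rot: [-180.0, -0.4, 13.0]
force: [5.2, 1.0, -0.6]
gripper_width: 0.4
gripper_force: 2.1
```

The force rose to 5 N, which means the bin is on its stop. I'll retreat inwards, then go up and look.

Call:
send_rows(targets="0.008 0 -0.002 0 0 0 0; 0.018 0 -0.006 0 0 0 0; 0.02 0 -0.03 0 0 0 0; 0.02 0 -0.06 0 0 0 0; 0.02 0 -0.09 0 0 0 0; 0.02 0 -0.12 0 0 0 0; 0.02 0 -0.13 0 0 0 0; 0.02 0 -0.13 0 0 0 0")

```text
time_s: 8.25
ee_pos: [488.1, 137.6, 248.4]
ee_rot: [-180.0, -0.3, 13.0]
force: [0.6, 0.6, -0.9]
gripper_width: 0.4
gripper_force: 0.0
```

Run:
```python
from workcell import env, eyes
import cv2
f=eyes.grab_frame("side"); g=eyes.grab_frame("scene")
a=cv2.resize(f["image"][60:330,200:400],(444,599)); b=cv2.resize(g["image"][100:260,240:430],(356,300))
a=cv2.copyMakeBorder(a,0,0,0,356,cv2.BORDER_CONSTANT); a[:300,444:]=b
cv2.imwrite("pics/m3.png",a)
s=env.state();print(s["ee_pos"],s["force"])
```

```text
[486.02294615 137.05712059 244.68712416] [-0.15919812 -0.08577167  0.08086877]
```

View pics/m3.png

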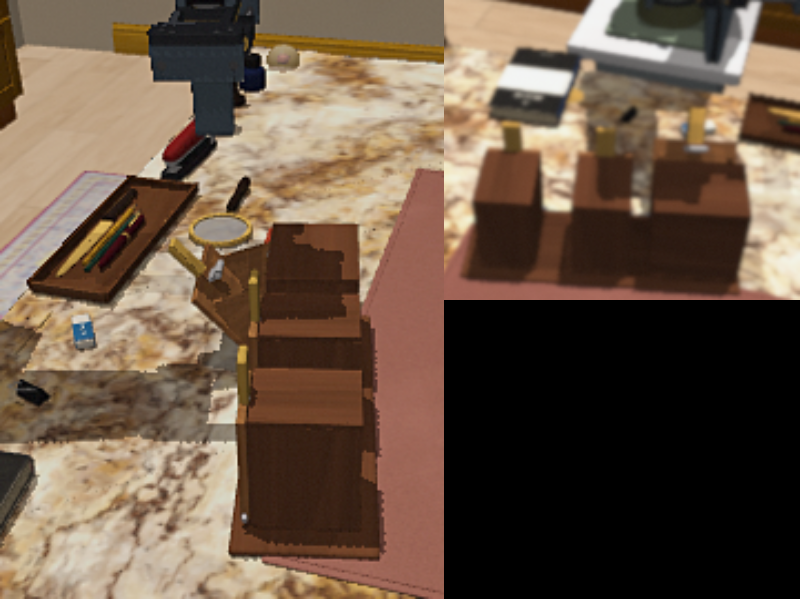

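The wide bin is tipped out fully (tab end at (175,243)), the other two tabs are upright, and the arm is clear.

```bash
python3 -c "
from workcell import env
print(env.job_done())"
```

```text
the job is handed in; nothing more can be done
None
```

I pushed the open narrow bin home, tipped the wide bin forward to its stop, left the other narrow bin shut, and handed the job in at about 8.4 s; no verdict came back, but the last pictures and the contact forces agree with this.

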